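# Dry-fit two tongue-and-groove boards along the rip fence

## Robot

A 6-joint arm with a two-finger parallel gripper is mounted at the origin on a cart in front of the work surface, level with it; the furniture and walls round the work are solid. World frame = base frame: x ahead of the robot, y to its left, z up, the work surface at z = 0. Lengths are in mm, angles in rad, forces in N, time in s.
With the tool pointing down it reaches from about 425 to 950 mm from the base axis. Payload 14.7 kg.
Tool frame: the origin (TCP) lies at the centre of the arm's flange, where the gripper is bolted on; the fingertips stand 173 mm ahead of it and the grasp point (between the pads) lies 155 mm ahead of it; z points along the fingers, y is the line along which they close (so a half turn about z gives the same grasp; the last joint's range is limited). The gripper opens to 85 mm and grips with 20 to 120 N. Pads are 22 mm wide; open, the fingers measure 114 mm over their backs; the gripper's body (76 mm by 85 mm) begins 54 mm behind the grasp point. The pads swing forward as they close: fully open they stand 13 mm farther back than shut.
Start: joints at [1.191, 0.48, 1.596, -0, 1.065, -0.047], TCP at [212.325, 614.339, 404.697] pointing down, gripper open.
Joint ranges: [-2.75, 2.75], [-0.82, 2.05], [0.23, 2.67], [-1.56, 4.7], [0.09, 2.69], [-2.92, 2.92]. Speed limits (rad/s): [1.89, 1.89, 2.39, 3.01, 3.01, 3.01].

## Interface

Orientations are given as [roll, pitch, yaw] about the fixed x, y, z axes, in that order (R = Rz(yaw) Ry(pitch) Rx(roll)).
In Python, from workcell import observe, cams, ticket, finder gives the robot as it stands.
- The arm moves only by the tool arm_command, never from a script. Its argument "steps" is a list of rows, each a list of 4 numbers: the shift along the tool's x, y, z in m, then the turn about the tool's z in degrees. A call has 1 to 5 rows; each row shifts and turns the commanded pose from where the row before left it, along the tool's axes as they then stand; what a row does not reach is not made up. A row lasts 1/10 s, in which the tool goes at most 50 mm and 8.59 degrees, less where a joint would pass 70% of its speed; a pose out of reach is approached as far as the arm can. A call is refused whole if a number of a shift passes 0.05 or a number of a turn 8.59, either way. A call with a gripper value outside its range is refused whole. "claw" is the closure in counts, from 0 (fully open) to 255 (shut), set as the call begins (left out, the last holds). The fingers move at their own pace and stop on an object; "grip_force" is the grip in N (left out, the last holds). Time passes only in rows, so rows that do not move let the fingers close. It gives the time, the measured TCP pose, the force, the opening and the grip force at its end, in the units of the state.
- observe(): the state, without advancing time (a new reading comes with each control period).
- cams.capture(name): name is "side" or "top"; returns (picture, depth): 400x640x3 uint8, red, green, blue; 400x640 float32, mm along the optical axis (not along the pixel's ray), 0 where there is no reading.
- cams.calibration(name): a dict with "K" (3x3 intrinsics, pixels), "world_to_cam" (4x4, takes a point from world to camera coordinates). Camera axes: x right, y down, z forward; pixel columns grow to the right and rows downward; lengths in mm; the calibration is good to about 2 mm. A picture is of the moment at which its call begins. calibration takes no time and is no camera call.
- ticket.close_job(): hands the job in; it is judged then, once.
Trained networks look in the newest picture that a camera, given by its name, has taken for a name from the list of things; names that differ only in an ending like _2 or _b are one class to them, and where a whole thing is asked for, a point or a joint stands for the part that bears it (a point fixed in the world has none). Each returns a list of dicts, best first, with "p" (0 to 1); they miss things now and then, are a little off and sometimes report something else, mostly with a low value. They report only what shows in the picture. A call takes as long as a camera call.
- finder.find_in(camera, query): "pixel" ([row, column] in pixels, amid what is visible of it).
The state is a dict: "clock": time; "joint_positions": joint angles; "qvel": joint speeds; "effort": joint torques, N m; "eef_pos": TCP position; "ee_rot": TCP orientation; "wrist_force": force on the tool from outside, world axes, zero at the start; "torque": the same for the moment, N m; "finger_gap": finger opening in mm; "grip_force": force on a finger pad.
Only numpy, scipy, OpenCV 4.12 (cv2) and the standard library are available. Lean on these libraries where they do the work, as an engineer would, in place of code of your own. Each camera call takes 0.05 s, during which the arm holds its last target. There are 200 camera calls.

## Task

Dry-fit the two tongue-and-groove boards along the saw's rip fence by pushing them over the table with the fingers, never picking them up: push the tongue fully into the groove and the pair up to the fence, so that the joint is closed, the grooved board's back edge lies flush along the fence and the ends of the two boards are level with each other. Leave everything else where it lies.

Things in the scene. Friction and masses are not known exactly. Their poses are not given: they have to be found in the camera images.
- groove_mid (a point): Grooved board, bare wood, 40 x 200 x 22 mm, loose, nearer the fence and up to 16 mm short of it, about 100 g. Point at its centre, 11 mm up. x axis across it towards the fence, y along its length, z up. Its back edge (+x, 20 mm off) is plain; its edge to the robot (-x) has a full-length groove 8 mm deep, 9 mm high, 6.5 mm above the table. Slides easily (under 1.5 N)
- tongue_mid (a point): Tongued board, same wood, axes and weight, body 40 x 200 x 22 mm, loose, nearer the robot. Point at the body's centre, 11 mm up. +x edge (20 mm off): full-length tongue 7 mm long, 6 mm thick, level with the groove. Starts with this edge 14 to 22 mm off the grooved board, shifted along it 30 to 105 mm to the right. Joint closed: points 40 mm apart across the boards; ends level: points face each other
- fence_face (a point): Point on the flat near face of the rip fence, at table height. The fence is a fixed upright steel plate, 660 mm long, 0.11 m high. x axis along the face, to the robot's left; y axis straight out of the face, to the robot. With the grooved board flush, its point is 20 mm from the face. Pushing the tongued board pushes the other ahead of it to the fence
- hood_side (a point): Obstacle: point on the fence-side flank of the fixed saw guard, 0.1 m up. The guard is 0.1 m wide; besides its blue arms it has CLEAR side plates, hard to see, up to 0.22 m above the table, reaching 0.35 m to the right and 0.36 m to the left of this point. Between it and the fence there is room to work; elsewhere pass over the guard higher than 0.25 m
- offcut: loose bystander: small plain offcut, 35 x 90 x 24 mm, left of the boards; origin at the centre of its underside
- tape_measure: loose bystander: pocket tape measure, 38 x 78 mm and 63 mm high, right of the boards; origin at the centre of its underside
- try_square: loose bystander: try square, 115 x 197 x 17 mm, near right of the table; origin at the centre of its underside
- pencil: loose bystander: carpenter's pencil, 194 mm long, 8 mm high, in front of the saw blade; origin at the centre of its underside
- folding_rule: loose bystander: folded wooden rule, 28 x 234 x 18 mm, near left of the table; origin at the centre of its underside
- hammer: loose bystander: hammer, 126 x 298 x 25 mm, near left corner of the table; origin at the centre of its underside

How it is judged (in metres and radians):
At the end, for the whole second after the job is handed in: the grooved board lies flush along the fence (gap at its middle under 2.5 mm, within 0.015 rad of parallel), the tongue is seated in the groove (shoulder gap under 2.5 mm at the middle, boards parallel within 0.015 rad), the ends are level within 5 mm, and both boards lie flat on the table (y of groove_mid in the frame of fence_face below 0.0225 m and angle between the y axis of groove_mid and the x axis of fence_face, either way round below 0.015 rad and x of tongue_mid in the frame of groove_mid between -0.0425 and -0.035 m and angle between the y axis of tongue_mid and the y axis of groove_mid, either way round below 0.015 rad and y of tongue_mid in the frame of groove_mid between -0.005 and 0.005 m and height (world z) of each of groove_mid, tongue_mid below 0.014 m and angle between each of groove_mid, tongue_mid's own z axis and vertical below 0.05 rad); the robot touches nothing.
It fails at once if a board is lifted off the table, tipped up or carried (height (world z) of any of groove_mid, tongue_mid above 0.019 m or angle between any of groove_mid, tongue_mid's own z axis and vertical above 0.2 rad).
It fails at once if one of the other loose things is shifted by more than 20 mm (distance of any of offcut, tape_measure, try_square, pencil, folding_rule, hammer from where it was at the start of the episode above 0.02 m).
It also fails if it takes over 59 s, if anything falls off the work surface, if the arm or the gripper's body presses on something with over 40 N, if the wrist force passes 120 N, or if a joint passes its speed limit or range.

## Working session

There is one attempt and no reset: what is moved stays moved. The work goes in short steps, Python scripts to look and compute and a tool call to move; the robot and the scene stay as the last step left them, time stands still between calls to the robot, and variables do not carry over. Pictures are saved under pics/ and viewed, at most 10 in all, crops included, and the job is handed in when it is done.

Besides the shell and the picture viewer there is one more tool, called as name(argument=value, ...) on one line, values as JSON. arm_command: Moves the arm, as the interface text tells. Its arguments: {"type":"object","properties":{"steps":{"type":"array","items":{"type":"array","items":{"type":"number"}}},"claw":{"type":"number"},"grip_force":{"type":"number"}},"required":["steps"]}

```bash
mkdir -p pics; cat > h.py <<'E'
import numpy as np,cv2
from workcell import observe,cams,ticket,finder
def world(cam,r,c,depth=None,z=None):
    C=cams.calibration(cam);K=np.array(C["K"]);T=np.linalg.inv(np.array(C["world_to_cam"]))
    d=np.linalg.inv(K)@np.array([c,r,1.])
    if z is None: p=d*depth
    else:
        R=T[:3,:3]@d; p=d*(z-T[2,3])/R[2]
    return T[:3,:3]@p+T[:3,3]
def cap(cam,name=None):
    im,d=cams.capture(cam)
    if name: cv2.imwrite("pics/"+name,cv2.cvtColor(im,cv2.COLOR_RGB2BGR))
    return im,d
E
python3 - <<'E'
from h import *
o=observe();print({k:np.round(v,3) for k,v in o.items()})
for cam in("top","side"):
    im,d=cap(cam,cam+"0.png")
    T=np.linalg.inv(np.array(cams.calibration(cam)["world_to_cam"]));print(cam,T.round(2).tolist(),np.array(cams.calibration(cam)["K"]).tolist())
    for q in ["groove_mid","tongue_mid","fence_face","hood_side","offcut","tape_measure"]:
        for f in finder.find_in(cam,q)[:2]:
            r,c=f["pixel"];dd=d[int(r),int(c)]
            print(cam,q,round(f["p"],2),np.round(f["pixel"]),world(cam,r,c,dd).round(0) if dd else None)
E
```

```text
{'clock': np.float64(0.0), 'joint_positions': array([ 1.191,  0.481,  1.597, -0.   ,  1.065, -0.047]), 'qvel': array([-0.002, -0.002, -0.002,  0.001, -0.002,  0.002]), 'effort': array([ 2.0000e-03, -9.5062e+01, -4.3020e+01,  1.0000e-03,  1.2000e-02,
        0.0000e+00]), 'eef_pos': array([212.264, 614.141, 404.091]), 'ee_rot': array([-3.14 , -0.   ,  2.809]), 'wrist_force': array([-0.304, -0.239, -0.063]), 'torque': array([-0.055,  0.007, -0.013]), 'grip_force': np.float64(0.0), 'finger_gap': np.float64(85.203)}
top [[0.01, -0.97, 0.23, 279.31], [-1.0, -0.01, -0.0, 12.53], [0.01, -0.23, -0.97, 1143.19], [0.0, 0.0, 0.0, 1.0]] [[368.6831075198665, 0.0, 317.92031178444915], [0.0, 368.6831075198665, 196.89445313254683], [0.0, 0.0, 1.0]]
top groove_mid 0.76 [148. 331.] [709. -32.  22.]
top tongue_mid 0.63 [166. 357.] [ 649. -117.   20.]
top fence_face 0.24 [179. 448.] [ 595. -389.   61.]
top offcut 0.93 [169. 226.] [634. 302.  20.]
top tape_measure 0.59 [180. 449.] [ 592. -392.   63.]
side [[0.9, -0.17, 0.39, -156.42], [-0.43, -0.41, 0.81, -1436.07], [0.02, -0.9, -0.44, 890.48], [0.0, 0.0, 0.0, 1.0]] [[493.74500446691616, 0.0, 323.50720096930445], [0.0, 493.74500446691616, 212.32875321109933], [0.0, 0.0, 1.0]]
side groove_mid 0.87 [234. 370.] [707. -65.  17.]
side tongue_mid 0.67 [245. 364.] [ 650. -126.   15.]
side offcut 0.61 [200. 309.] [624. 298.  15.]
side offcut 0.52 [246. 367.] [ 648. -147.   19.]
side tape_measure 0.93 [286. 396.] [ 592. -418.   39.]
```

View pics/top0.png

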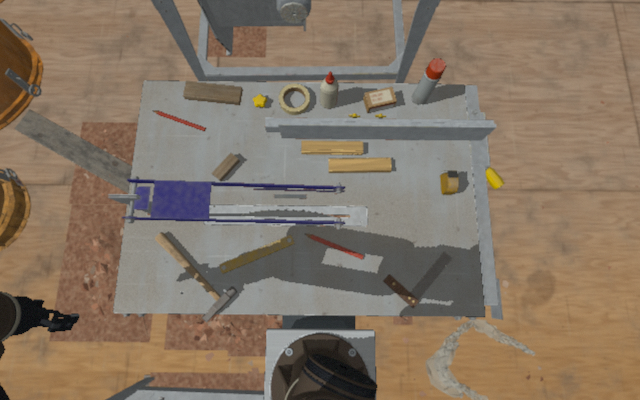

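View pics/side0.png

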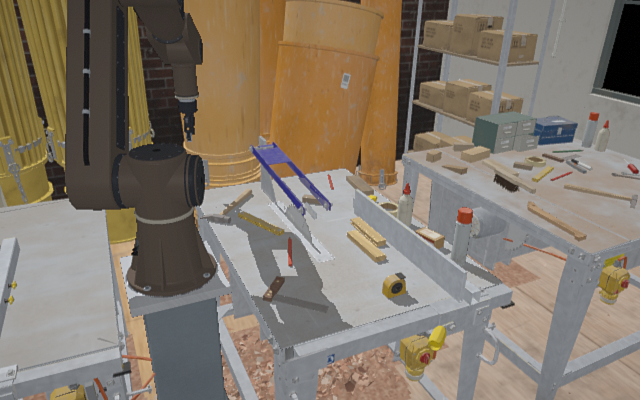

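Top view: grooved board at about (148,332), tongued board at (165,360), fence face along row ~130, guard with blue arms at rows 183–222 and columns 130–342. Side view shows boards between the guard and the fence, tape measure at (286,396). Next I'll fit the outlines.

```bash
cat >> h.py <<'E'
def boards(name=None):
    "rects of wood-coloured tops near fence, projected at z=22"
    im,d=cap("top",name)
    hsv=cv2.cvtColor(im,cv2.COLOR_RGB2HSV)
    m=cv2.inRange(hsv,(8,70,110),(28,255,255)); m[:132]=0;m[182:]=0;m[:,:270]=0;m[:,430:]=0
    n,l,s,c=cv2.connectedComponentsWithStats(m)
    out=[]
    for i in range(1,n):
        if s[i,4]<60: continue
        r,cc=np.nonzero(l==i)
        W=np.array([world("top",a,b,z=22)[:2] for a,b in zip(r,cc)])
        # slope by fit of column medians
        xs=[];ys=[]
        for k in np.unique(cc):
            p=W[cc==k]; 
            if len(p)>3: xs.append(p[:,0].mean()); ys.append(p[:,1].mean())
        k=np.polyfit(ys,xs,1)
        q=cv2.minAreaRect(W.astype(np.float32))
        out.append((s[i].tolist(),np.round(q[0],1),np.round(q[1],1),round(q[2],1),"slope",round(k[0],4),"mid x",round(np.median(W[:,0]),1)))
    return out
E
python3 - <<'E'
from h import *
for b in boards(): print(*b)
im,d=cap("top")
# points at fence & guard by depth
C=cams.calibration("top");T=np.linalg.inv(np.array(C["world_to_cam"]));K=np.array(C["K"])
r,c=np.mgrid[:400,:640];P=np.stack([(c-K[0,2])/K[0,0]*d,(r-K[1,2])/K[1,1]*d,d],-1)@T[:3,:3].T+T[:3,3]
ok=d>0
for col in (280,310,340,370,400,430,460,485):
    s=[(i,*P[i,col].round(0)) for i in range(116,142) if ok[i,col]];
    print(col,[(i,int(x),int(z)) for i,x,y,z in s][::2], int(P[130,col,1]))
g=ok&(P[...,2]>60)&(P[...,0]>380)&(P[...,0]<700)&(r>170)&(r<235)
for col in (140,180,220,260,300,330,338,345,355,370):
    s=P[:,col][g[:,col]]; print(col,len(s), s.min(0).round(0) if len(s) else'', s.max(0).round(0) if len(s) else '')
cv2.imwrite("pics/crop.png",cv2.cvtColor(cv2.resize(im[110:235,260:420],None,fx=4.5,fy=4.5,interpolation=cv2.INTER_CUBIC),cv2.COLOR_RGB2BGR))
E
```

```text
[301, 141, 62, 14, 827] [709.3 -34.3] [ 44.6 197.5] 0.6 slope -0.0036 mid x 710.3
[329, 158, 63, 15, 838] [ 651.1 -125.3] [ 46.9 198.9] 0.6 slope -0.022 mid x 653.7
280 [(116, 827, 2), (118, 798, 48), (120, 790, 51), (122, 755, 111), (124, 749, 109), (126, 749, 97), (128, 749, 82), (130, 748, 67), (132, 748, 53), (134, 748, 35), (136, 755, 3), (138, 749, -1), (140, 743, -2)] 129
310 [(116, 831, -4), (118, 800, 47), (120, 791, 50), (122, 755, 115), (124, 749, 113), (126, 748, 99), (128, 749, 84), (130, 749, 68), (132, 748, 54), (134, 747, 40), (136, 748, 23), (138, 748, 6), (140, 734, 24)] 35
340 [(116, 831, -2), (118, 800, 49), (120, 792, 50), (122, 757, 111), (124, 751, 111), (126, 747, 104), (128, 749, 86), (130, 748, 73), (132, 749, 56), (134, 747, 43), (136, 748, 25), (138, 749, 7), (140, 746, -4)] -58
370 [(116, 832, -2), (118, 802, 47), (120, 793, 50), (122, 758, 112), (124, 751, 112), (126, 748, 105), (128, 747, 93), (130, 749, 73), (132, 749, 58), (134, 747, 45), (136, 747, 29), (138, 748, 10), (140, 746, -1)] -152
400 [(116, 833, -1), (118, 825, 1), (120, 795, 48), (122, 762
[... 425 characters left out ...]
), (122, 790, 51), (124, 756, 109), (126, 749, 109), (128, 747, 99), (130, 747, 85), (132, 748, 66), (134, 748, 50), (136, 748, 35), (138, 748, 19), (140, 749, -1)] -428
485 [(116, 1245, -839), (118, 1237, -848), (120, 797, 51), (122, 790, 52), (124, 756, 111), (126, 749, 111), (128, 748, 100), (130, 748, 86), (132, 747, 71), (134, 748, 53), (136, 763, 2), (138, 755, 4), (140, 747, 7)] -505
140 31 [441. 460. 190.] [541. 485. 226.]
180 41 [441. 362. 178.] [542. 373. 213.]
220 7 [441. 262. 169.] [541. 276. 201.]
260 11 [441. 159.  71.] [542. 180. 194.]
300 16 [441.  56.  66.] [542.  62. 184.]
330 9 [441. -25. 147.] [542. -24. 176.]
338 23 [427. -46. 160.] [555. -45. 174.]
345 0  
355 0  
370 0
```

View pics/crop.png

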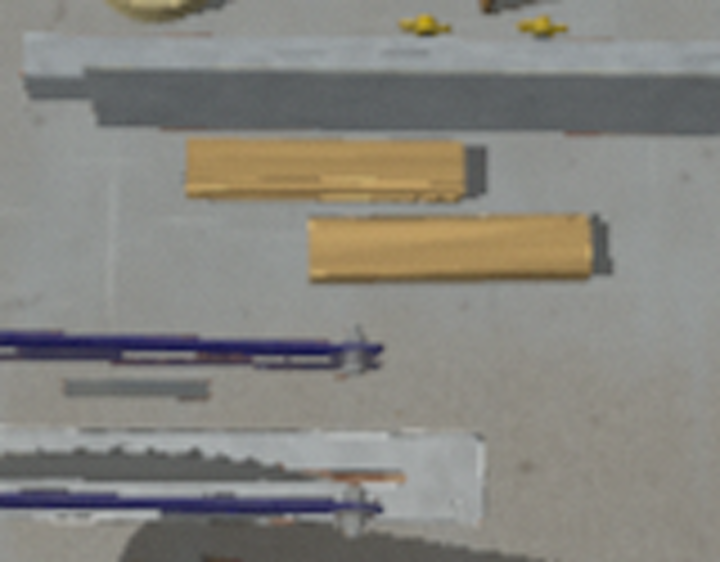

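arm_command(steps=[[0, 0, -0.02, -6.35], [0, 0, -0.02, -6.35], [0, 0, -0.025, -6.35]], claw=0)

```text
clock: 1.1
eef_pos: [212.3, 614.2, 469.8]
ee_rot: [-3.14, -0.001, -3.137]
wrist_force: [-0.9, 0.0, 0.6]
finger_gap: 85.4
grip_force: 0.0
```

arm_command(steps=[[-0.022, -0.0425, 0, 0], [-0.022, -0.0425, 0, 0], [-0.022, -0.0425, 0, 0], [-0.022, -0.0425, 0, 0], [-0.022, -0.0425, 0, 0]])

```text
clock: 1.6
eef_pos: [322.7, 400.1, 469.8]
ee_rot: [3.141, 0.0, -3.141]
wrist_force: [1.6, 0.7, 0.2]
finger_gap: 85.5
grip_force: 0.0
```

arm_command(steps=[[-0.0215, -0.045, 0, 0], [-0.0215, -0.045, 0, 0], [-0.0215, -0.045, 0, 0], [-0.0215, -0.045, 0, 0], [-0.0215, -0.045, 0, 0]])

```text
clock: 2.1
eef_pos: [430.1, 174.8, 470.0]
ee_rot: [3.141, 0.001, 3.141]
wrist_force: [1.1, 0.8, -0.3]
finger_gap: 85.3
grip_force: 0.0
```

arm_command(steps=[[-0.0215, -0.045, 0, 0], [-0.0215, -0.045, 0, 0], [-0.0215, -0.045, 0, 0], [-0.0215, -0.045, 0, 0], [-0.0215, -0.045, 0, 0]])

```text
clock: 2.6
eef_pos: [537.6, -50.4, 469.9]
ee_rot: [-3.142, 0.001, 3.141]
wrist_force: [0.7, 0.5, 1.2]
finger_gap: 85.6
grip_force: 0.0
```

arm_command(steps=[[-0.0215, -0.045, 0, 0], [-0.0215, -0.045, 0, 0], [-0.0215, -0.045, 0, 0], [-0.0215, -0.045, 0, 0], [-0.0215, -0.045, 0, 0]])

```text
clock: 3.1
eef_pos: [645.0, -275.4, 469.7]
ee_rot: [3.142, 0.0, 3.141]
wrist_force: [1.0, 1.2, 0.2]
finger_gap: 85.5
grip_force: 0.0
```

arm_command(steps=[[-0.007, -0.021, 0.04, 0], [0, 0, 0.05, 0], [0, 0, 0.05, 0], [0, 0, 0.05, 0], [0, 0, 0.05, 0]])

```text
clock: 3.6
eef_pos: [651.3, -294.3, 227.9]
ee_rot: [-3.141, 0.0, 3.141]
wrist_force: [0.7, -1.2, -0.4]
finger_gap: 85.4
grip_force: 0.0
```

arm_command(steps=[[0, 0, 0.03, 0], [0, 0, 0.02, 0], [0, 0, 0, 0]])

```text
clock: 3.9
eef_pos: [650.3, -293.7, 176.4]
ee_rot: [3.139, -0.005, 3.141]
wrist_force: [-0.1, -0.4, 0.1]
finger_gap: 85.1
grip_force: 0.0
```

```bash
python3 - <<'E'
from h import *
o=observe();print(o["eef_pos"],o["wrist_force"])
im,d=cap("side")
cv2.imwrite("pics/s1.png",cv2.cvtColor(cv2.resize(im[180:310,270:440],None,fx=4.5,fy=4.5,interpolation=cv2.INTER_CUBIC),cv2.COLOR_RGB2BGR))
E
```

```text
[ 650.3245736  -293.7020746   176.36580044] [-0.14049727 -0.42873999  0.11213951]
```

View pics/s1.png

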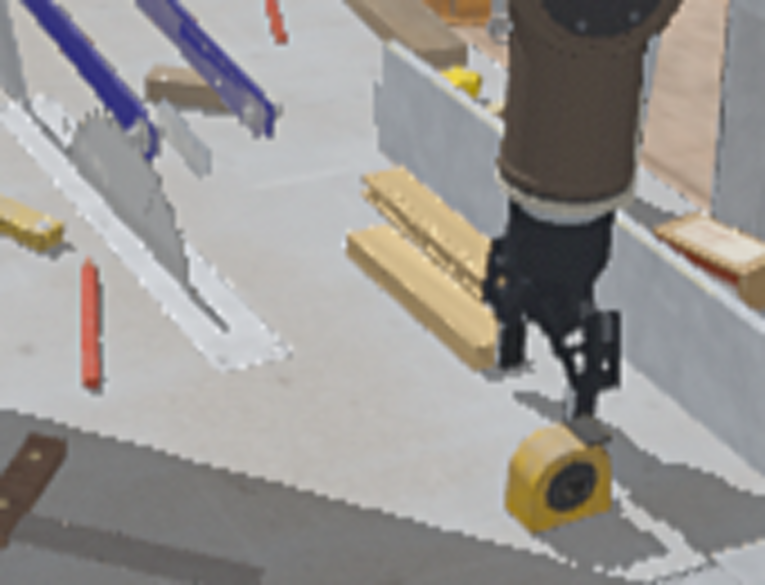

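The left finger stands just off the tongued board's right end, at crop (510,365), and the right finger clears the tape. I'll lower a little and then push left.

arm_command(steps=[[-0.001, 0, 0.004, 0], [0, 0, 0.003, 0], [0, 0.008, 0, 0], [0, 0.008, 0, 0], [0, 0.01, 0, 0]])

```text
clock: 4.45
eef_pos: [652.6, -267.6, 173.3]
ee_rot: [-3.141, 0.001, 3.141]
wrist_force: [0.1, -0.2, 1.1]
finger_gap: 85.2
grip_force: 0.7
```

arm_command(steps=[[0, 0.01, 0, 0], [0, 0.01, 0, 0], [0, 0.01, 0, 0], [0, 0.005, 0, 0], [0, 0.0, 0, 0]])

```text
clock: 4.95
eef_pos: [652.7, -232.1, 172.9]
ee_rot: [3.142, 0.0, -3.141]
wrist_force: [0.1, 0.2, 0.1]
finger_gap: 85.1
grip_force: 0.0
```

```bash
python3 - <<'E'
from h import *
for b in boards("t1.png"): print(*b)
o=observe();print(o["eef_pos"],o["wrist_force"])
E
```

```text
[ 652.61676355 -232.45498917  172.7278992 ] [ 0.55202188 -0.04512117  0.68957223]
```

```bash
python3 - <<'E'
from h import *
im,d=cap("side"); t=cv2.cvtColor(cv2.imread("pics/t1.png"),cv2.COLOR_BGR2RGB)
a=cv2.resize(im[190:300,290:410],None,fx=4.5,fy=4.5,interpolation=cv2.INTER_CUBIC)
b=cv2.resize(t[100:260,270:430],(300,300))
o=np.zeros((495,840,3),np.uint8);o[:,:540]=a;o[:300,540:]=b
cv2.imwrite("pics/s2.png",cv2.cvtColor(o[:,:800],cv2.COLOR_RGB2BGR))
E
```

```text
(no output)
```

View pics/s2.png

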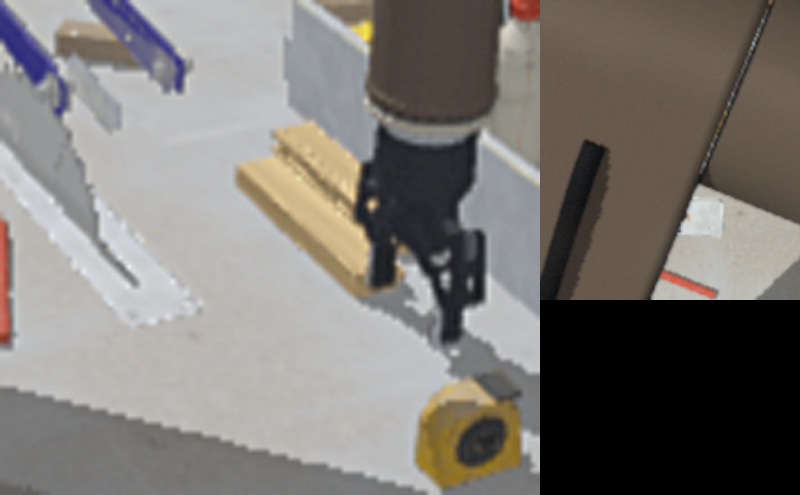

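The board slid left with the finger at its end, crop (380,280). The arm blocks the top camera, so I'll push on and use the side view.

arm_command(steps=[[0, 0.01, 0, 0], [0, 0.01, 0, 0], [0, 0.01, 0, 0], [0, 0.005, 0, 0], [0, 0.0, 0, 0]])

```text
clock: 5.55
eef_pos: [652.6, -197.1, 172.6]
ee_rot: [3.141, -0.0, -3.141]
wrist_force: [-0.6, -0.7, 0.2]
finger_gap: 85.3
grip_force: 0.0
```

```bash
cat >> h.py <<'E'
def sidemap(name):
    "orthorectified top view at z=22 from side camera, 0.5 mm/px, x 600..760 down->up, y 120..-180"
    im,d=cap("side")
    C=cams.calibration("side");K=np.array(C["K"]);W=np.array(C["world_to_cam"])
    Y,X=np.meshgrid(np.arange(120,-180,-.5),np.arange(770,600,-.5))
    P=np.stack([X,Y,np.full_like(X,22.)],-1)@W[:3,:3].T+W[:3,3]
    p=P@K.T;u=(p[...,0]/p[...,2]).astype(np.float32);v=(p[...,1]/p[...,2]).astype(np.float32)
    o=cv2.remap(im,u,v,cv2.INTER_CUBIC)
    for k in range(0,600,40): cv2.line(o,(k,0),(k,6),(255,0,0),1)
    for k in range(0,340,20): cv2.line(o,(0,k),(6,k),(255,0,0),1)
    cv2.imwrite("pics/"+name,cv2.cvtColor(o,cv2.COLOR_RGB2BGR)); return o
E
python3 - <<'E'
from h import *
sidemap("m1.png");o=observe();print(o["eef_pos"],o["wrist_force"])
E
```

```text
[ 652.61809063 -197.71393234  172.67320812] [ 0.59158179 -0.86841499  0.41722023]
```

View pics/m1.png

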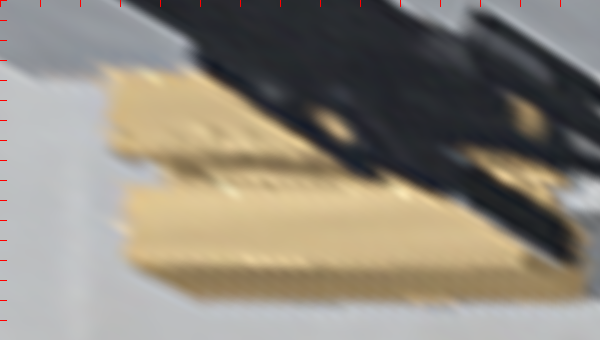

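Rectified map (0.5 mm per pixel): the grooved board's left end is at column 106 and the tongued board's at 125, so the tongued board has about 9.5 mm to go.

arm_command(steps=[[0, 0.004, 0, 0], [0, 0.003, 0, 0], [0, 0.0025, 0, 0], [0, 0, 0, 0], [0, -0.015, 0, 0]])

```text
clock: 6.1
eef_pos: [652.6, -202.8, 172.6]
ee_rot: [3.141, -0.001, -3.14]
wrist_force: [-0.0, 0.6, 0.5]
finger_gap: 85.3
grip_force: 0.0
```

arm_command(steps=[[0, -0.02, -0.03, 0], [0, 0, -0.05, 0], [0.02, 0.04, -0.02, 0], [0.02, 0.045, 0, 0], [0.008, 0.049, 0, 0]])

```text
clock: 6.6
eef_pos: [603.2, -90.2, 273.7]
ee_rot: [-3.141, 0.001, 3.139]
wrist_force: [0.2, 1.1, -0.4]
finger_gap: 85.3
grip_force: 0.0
```

```bash
python3 - <<'E'
from h import *
o=observe();print(o["eef_pos"],o["wrist_force"])
sidemap("m2.png")
E
```

```text
[603.23479047 -90.18475206 273.69975357] [ 0.18473168  1.1121015  -0.36045819]
```

View pics/m2.png

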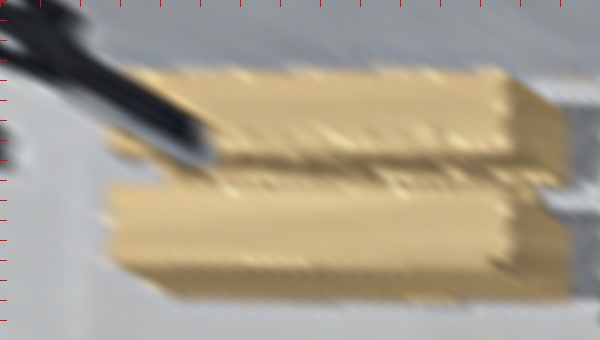

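The ends are level (left 107/107, right about 505/508). Now I'll come down behind the pair with open fingers, centred on it at y ≈ −34.

arm_command(steps=[[-0.006, 0.028, 0, 0], [0, 0.028, 0.01, 0], [0, 0, 0.045, 0], [0, 0, 0.035, 0], [0, 0, 0.015, 0]])

```text
clock: 7.15
eef_pos: [609.8, -34.2, 164.9]
ee_rot: [3.141, -0.003, 3.141]
wrist_force: [-0.3, 0.0, -0.1]
finger_gap: 85.1
grip_force: 0.0
```

arm_command(steps=[[0, 0, 0.003, 0], [-0.007, 0, 0, 0], [-0.007, 0, 0, 0], [-0.007, 0, 0, 0], [-0.005, 0, 0, 0]])

```text
clock: 7.65
eef_pos: [638.0, -33.9, 165.9]
ee_rot: [-3.141, 0.002, 3.141]
wrist_force: [-0.6, -0.4, 0.3]
finger_gap: 85.2
grip_force: 0.4
```

arm_command(steps=[[-0.005, 0, 0, 0], [-0.004, 0, 0, 0], [-0.004, 0, 0, 0], [-0.003, 0, 0, 0], [0, 0, 0, 0]])

```text
clock: 8.15
eef_pos: [651.3, -33.7, 164.3]
ee_rot: [3.141, -0.004, 3.141]
wrist_force: [-11.4, -0.8, 6.9]
finger_gap: 85.6
grip_force: 5.4
```

```bash
python3 - <<'E'
from h import *
o=observe();print(o["eef_pos"],o["wrist_force"])
sidemap("m3.png")
E
```

```text
[651.33867269 -33.72152497 164.28027751] [-11.4199375   -0.80993417   6.88326585]
```

View pics/m3.png

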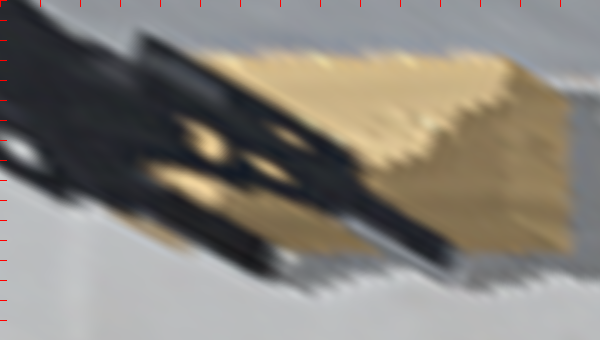

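arm_command(steps=[[-0.001, 0, -0.001, 0], [-0.001, 0, 0, 0], [0, 0, 0, 0]])

```text
clock: 8.5
eef_pos: [651.9, -33.7, 164.4]
ee_rot: [3.141, -0.008, 3.141]
wrist_force: [-15.4, -1.4, 0.8]
finger_gap: 85.6
grip_force: 8.1
```

arm_command(steps=[[-0.0015, 0, 0, 0], [-0.0015, 0, 0, 0], [-0.001, 0, 0, 0], [0, 0, 0, 0]])

```text
clock: 8.9
eef_pos: [653.1, -33.7, 164.3]
ee_rot: [3.141, -0.015, 3.142]
wrist_force: [-38.8, -3.2, 21.8]
finger_gap: 85.8
grip_force: 19.2
```

Firmly stalled against the fence. I'll back off, rise clear and look.

arm_command(steps=[[0.01, 0, 0, 0], [0.02, 0, 0, 0], [0.015, 0, -0.01, 0], [0, 0, -0.05, 0], [0, 0, -0.05, 0]])

```text
clock: 9.4
eef_pos: [612.8, -33.7, 276.0]
ee_rot: [3.141, -0.003, 3.141]
wrist_force: [1.5, -0.9, 1.2]
finger_gap: 85.3
grip_force: 0.0
```

arm_command(steps=[[0, 0, -0.05, 0], [0, 0, -0.05, 0], [0, 0, -0.05, 0], [0, 0, -0.05, 0], [0, 0.05, 0, 0]])

```text
clock: 9.9
eef_pos: [615.3, 12.8, 483.2]
ee_rot: [-3.14, 0.012, 3.137]
wrist_force: [2.2, 1.3, 1.0]
finger_gap: 85.2
grip_force: 0.0
```

arm_command(steps=[[0, 0.05, 0, 0], [0, 0.05, 0, 0], [0, 0.05, 0, 0], [0, 0.05, 0, 0], [0, 0.05, 0, 0]])

```text
clock: 10.4
eef_pos: [613.4, 268.3, 475.9]
ee_rot: [3.141, 0.001, 3.141]
wrist_force: [0.4, -0.3, 0.5]
finger_gap: 85.4
grip_force: 0.0
```

```bash
python3 - <<'E'
from h import *
o=observe();print(o["eef_pos"],o["wrist_force"])
a=sidemap("m4.png")
t,d=cap("top")
for b in boards(): print(*b)
C=cams.calibration("top");K=np.array(C["K"]);W=np.array(C["world_to_cam"])
Y,X=np.meshgrid(np.arange(120,-180,-.5),np.arange(770,650,-.5))
P=(np.stack([X,Y,np.full_like(X,22.)],-1)@W[:3,:3].T+W[:3,3])@K.T
b=cv2.remap(t,(P[...,0]/P[...,2]).astype(np.float32),(P[...,1]/P[...,2]).astype(np.float32),cv2.INTER_CUBIC)
cv2.imwrite("pics/m4.png",cv2.cvtColor(np.vstack([a,b]),cv2.COLOR_RGB2BGR))
E
```

```text
[613.42892788 268.32745049 475.87048903] [ 0.35083729 -0.25403203  0.52502282]
[301, 138, 63, 26, 1529] [699.3 -35.5] [ 85.3 199.6] 0.6 slope 0.0187 mid x 697.6
```

View pics/m4.png

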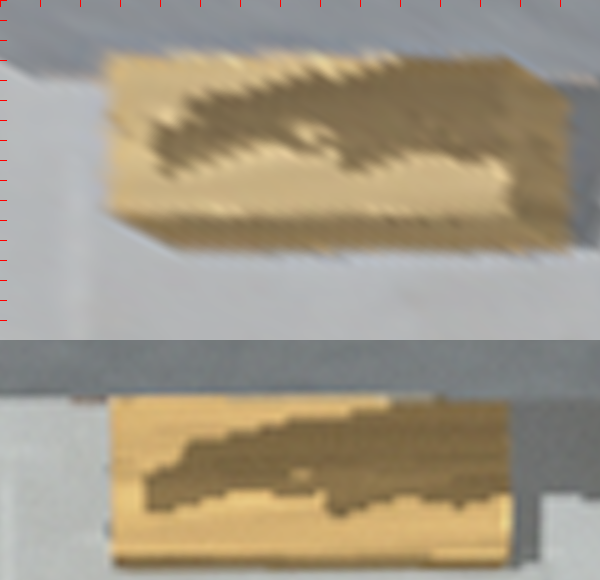

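```bash
python3 - <<'E'
from h import *
for cam in("top","side"):
    im,d=cap(cam);C=cams.calibration(cam);T=np.linalg.inv(np.array(C["world_to_cam"]));K=np.array(C["K"])
    r,c=np.mgrid[:400,:640];P=np.stack([(c-K[0,2])/K[0,0]*d,(r-K[1,2])/K[1,1]*d,d],-1)@T[:3,:3].T+T[:3,3]
    x,y,z=P[...,0],P[...,1],P[...,2];ok=d>0
    f=ok&(abs(x-748)<15)&(z>35)&(z<100)&(abs(y+35)<140)
    A=np.c_[y[f],z[f],np.ones(f.sum())];k=np.linalg.lstsq(A,x[f],rcond=None)[0]
    print(cam,"fence x=",k.round(4),"at y-35,z22",(k@[-35,22,1]).round(2),f.sum())
    b=ok&(abs(z-22)<8)&(x>655)&(x<738)&(abs(y+35)<95);print("board z",np.median(z[b]))
    if cam=="top":
        for col in (305,320,332,345,358):
            print(col,[(i,int(x[i,col]),int(z[i,col]),im[i,col].tolist()) for i in range(131,142)])
E
```

```text
top fence x= [ 1.100000e-03 -1.300000e-03  7.481721e+02] at y-35,z22 748.11 743
board z 20.908284966455085
305 [(131, 747, 63, [117, 122, 125]), (132, 748, 52, [116, 122, 124]), (133, 749, 43, [117, 122, 125]), (134, 748, 38, [117, 125, 127]), (135, 747, 30, [119, 124, 127]), (136, 748, 20, [121, 126, 127]), (137, 748, 11, [120, 124, 127]), (138, 279, 1143, [193, 166, 124]), (139, 735, 26, [218, 183, 118]), (140, 732, 25, [216, 180, 117]), (141, 731, 20, [218, 183, 118])]
320 [(131, 748, 61, [118, 121, 122]), (132, 747, 55, [118, 124, 125]), (133, 749, 44, [119, 125, 127]), (134, 748, 37, [118, 125, 127]), (135, 747, 31, [116, 123, 124]), (136, 747, 23, [119, 124, 126]), (137, 748, 13, [117, 122, 124]), (138, 742, 20, [175, 159, 130]), (139, 738, 21, [207, 178, 123]), (140, 734, 23, [218, 183, 118]), (141, 731, 21, [220, 184, 120])]
332 [(131, 747, 65, [121, 126, 129]), (132, 747, 56, [120, 124, 125]), (133, 747, 49, [120, 126, 127]), (134, 747, 42, [122, 126, 130]), (135, 747, 33, [121, 126, 129]), (136, 749, 21, [120, 124, 126]), (137, 749, 12, [113, 118, 121]), (138, 743, 17, [177
[... 247 characters left out ...]
, (135, 747, 35, [120, 125, 128]), (136, 748, 24, [122, 126, 127]), (137, 749, 13, [121, 125, 128]), (138, 743, 18, [171, 161, 141]), (139, 738, 22, [181, 159, 120]), (140, 735, 21, [146, 121, 79]), (141, 733, 18, [128, 106, 68])]
358 [(131, 748, 64, [119, 125, 127]), (132, 748, 57, [121, 127, 128]), (133, 748, 49, [121, 127, 130]), (134, 748, 41, [123, 126, 130]), (135, 748, 33, [119, 123, 126]), (136, 747, 26, [121, 126, 129]), (137, 750, 11, [123, 129, 130]), (138, 746, 12, [123, 129, 132]), (139, 738, 25, [126, 117, 99]), (140, 736, 19, [128, 109, 72]), (141, 733, 20, [129, 106, 70])]
side fence x= [3.000000e-04 2.200000e-03 7.479399e+02] at y-35,z22 747.98 640
board z 21.177997073200004
```

The joint is closed (pair 80 mm wide), but the fence face is visible down to z≈11 behind the board. That leaves a gap of about 5 mm, so something stopped the push, perhaps the fingertips riding low. I'll push again with the tips higher.

arm_command(steps=[[0, -0.05, 0, 0], [0, -0.05, 0, 0], [0, -0.05, 0, 0], [0, -0.05, 0, 0], [0, -0.05, 0, 0]])

```text
clock: 11.15
eef_pos: [612.9, 12.8, 476.1]
ee_rot: [-3.141, 0.001, 3.14]
wrist_force: [1.1, -0.5, -0.4]
finger_gap: 85.7
grip_force: 0.0
```

arm_command(steps=[[0, -0.05, 0, 0], [0, 0, 0.05, 0], [0, 0, 0.05, 0], [0, 0, 0.05, 0], [0, 0, 0.05, 0]])

```text
clock: 11.65
eef_pos: [613.0, -35.6, 274.5]
ee_rot: [-3.141, 0.001, 3.139]
wrist_force: [0.8, -0.1, -0.7]
finger_gap: 85.5
grip_force: 0.0
```

arm_command(steps=[[0, 0, 0.05, 0], [0, 0, 0.04, 0], [0, 0, 0.012, 0], [-0.015, 0, 0, 0], [-0.015, 0, 0, 0]])

```text
clock: 12.15
eef_pos: [644.0, -34.9, 174.6]
ee_rot: [-3.141, 0.0, 3.14]
wrist_force: [-0.1, -1.0, 0.5]
finger_gap: 85.6
grip_force: 0.0
```

arm_command(steps=[[-0.004, 0, 0, 0], [-0.004, 0, 0, 0], [0, 0, 0, 0], [0, 0, 0, 0]])

```text
clock: 12.55
eef_pos: [650.8, -34.2, 174.4]
ee_rot: [-3.142, -0.001, 3.141]
wrist_force: [-5.2, -1.9, 3.6]
finger_gap: 85.6
grip_force: 2.6
```

arm_command(steps=[[-0.002, 0, 0, 0], [-0.001, 0, 0, 0], [0, 0, 0, 0], [0, 0, 0, 0]])

```text
clock: 12.95
eef_pos: [651.9, -34.0, 173.8]
ee_rot: [3.141, -0.006, 3.141]
wrist_force: [-19.6, -2.5, 12.8]
finger_gap: 85.4
grip_force: 9.5
```

```bash
python3 - <<'E'
from h import *
o=observe();print(o["eef_pos"],o["wrist_force"],o["torque"])
sidemap("m5.png")
im,d=cap("top");t=im
C=cams.calibration("side")
for q in ["groove_mid","tongue_mid","fence_face"]:
    cap("side")
    print(q,[(round(f["p"],2),np.round(f["pixel"],1).tolist(),world("side",*f["pixel"],z=22 if q!="fence_face" else 0).round(1)) for f in finder.find_in("side",q)[:2]])
E
```

```text
[651.8820994  -33.98532214 173.81606115] [-19.57145899  -2.47769003  12.77884136] [-0.32290532  2.81455716  0.01003455]
groove_mid [(0.64, [237.6, 375.2], array([ 705.9, -106.8,   22. ]))]
tongue_mid [(0.54, [239.9, 366.5], array([ 668.2, -109. ,   22. ]))]
fence_face []
```

The push stops at the same place with no twist, so the boards themselves meet a stop. I'll back off and take a close look at the gap's right end from the side camera, plus the top view.

arm_command(steps=[[0.015, 0, 0, 0], [0.015, 0, -0.02, 0], [0, 0.01, -0.05, 0], [0, 0.04, -0.03, 0], [0, 0.05, 0, 0]])

```text
clock: 13.85
eef_pos: [626.1, 65.5, 277.9]
ee_rot: [3.141, 0.008, 3.138]
wrist_force: [1.1, 0.5, -0.1]
finger_gap: 85.4
grip_force: 0.0
```

arm_command(steps=[[0, 0, -0.05, 0], [0, 0, -0.05, 0], [0, 0.03, -0.04, 0], [0, 0.05, -0.02, 0], [0, 0.05, 0, 0]])

```text
clock: 14.35
eef_pos: [625.1, 193.1, 436.0]
ee_rot: [3.14, 0.007, 3.139]
wrist_force: [0.7, -0.3, -0.0]
finger_gap: 85.6
grip_force: 0.0
```

arm_command(steps=[[0, 0.05, 0, 0], [0, 0.05, 0, 0], [0, 0.05, 0, 0], [0, 0.05, 0, 0]])

```text
clock: 14.75
eef_pos: [624.2, 394.2, 432.0]
ee_rot: [3.141, 0.001, 3.141]
wrist_force: [1.7, -0.5, 0.0]
finger_gap: 85.3
grip_force: 0.0
```

```bash
python3 - <<'E'
from h import *
o=observe();print(o["eef_pos"])
s,d=cap("side");t,d2=cap("top");s0=cv2.cvtColor(cv2.imread("pics/side0.png"),cv2.COLOR_BGR2RGB)
def pr(cam,p):
    C=cams.calibration(cam);q=np.array(C["K"])@(np.array(C["world_to_cam"])[:3]@[*p,1]);return q[:2]/q[2]
for p in [(748,-134,0),(748,-134,22),(743,-134,22),(743,-134,0),(748,66,22),(662,66,22),(662,-134,22)]: print(p,pr("side",p).round(1),pr("top",p).round(1))
u,v=pr("side",(745,-134,10)).astype(int)
a=cv2.resize(s[v-30:v+20,u-35:u+45],(800,500),interpolation=cv2.INTER_NEAREST)
b=cv2.resize(t[130:168,295:370],(400,203)[:2],interpolation=cv2.INTER_NEAREST)
o=np.zeros((600,800,3),np.uint8);o[:400]=a[:400];o[400:,:400]=cv2.resize(t[130:168,295:370],(400,200),interpolation=cv2.INTER_NEAREST)
o[400:,400:]=cv2.resize(s[200:260,320:440],(400,200),interpolation=cv2.INTER_CUBIC)
cv2.imwrite("pics/z.png",cv2.cvtColor(o,cv2.COLOR_RGB2BGR));print(u,v)
E
```

```text
[624.19816167 394.20450631 432.02076784]
(748, -134, 0) [388.6 244. ] [361.4 139.2]
(748, -134, 22) [389.1 238.7] [362.2 136.6]
(743, -134, 22) [387.9 239. ] [362.3 138. ]
(743, -134, 0) [387.4 244.3] [361.4 140.6]
(748, 66, 22) [361.9 216. ] [300.8 135.9]
(662, 66, 22) [342.5 219.9] [300.2 161.1]
(662, -134, 22) [368.5 243.4] [362.7 161.7]
388 241
```

View pics/z.png

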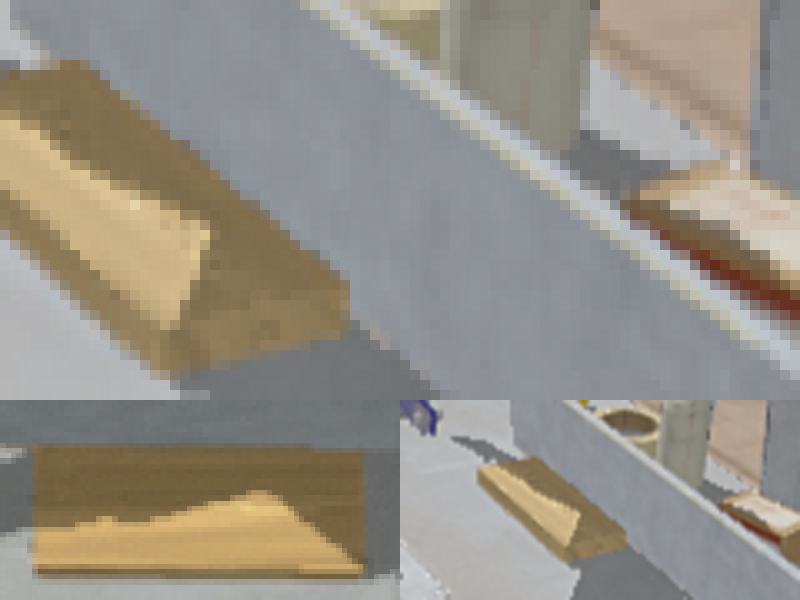

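Side crop: the board's back-right bottom corner at (348,335) is short of the fence base line, and the gap is empty. To see whether it is a real gap I'll touch the fence itself with the same finger faces, above the boards, and compare the reach: 80 mm past the near edge means flush.

arm_command(steps=[[0, -0.05, 0, 0], [0, -0.05, 0, 0], [0, -0.05, 0, 0], [0, -0.05, 0, 0], [0, -0.05, 0, 0]])

```text
clock: 15.35
eef_pos: [623.9, 140.2, 431.9]
ee_rot: [3.141, 0.001, 3.141]
wrist_force: [1.3, 0.1, -0.6]
finger_gap: 85.5
grip_force: 0.0
```

arm_command(steps=[[-0.02, -0.045, 0, 0], [-0.02, -0.045, 0, 0], [-0.02, -0.045, 0, 0], [-0.02, -0.045, 0, 0], [-0.01, -0.045, 0, 0]])

```text
clock: 15.85
eef_pos: [715.2, -85.0, 431.8]
ee_rot: [-3.141, 0.001, 3.141]
wrist_force: [0.1, 0.2, -0.3]
finger_gap: 85.2
grip_force: 0.0
```

arm_command(steps=[[0, -0.02, 0.045, 0], [0, 0, 0.05, 0], [0, 0, 0.05, 0], [0, 0, 0.05, 0], [0, 0, 0.015, 0]])

```text
clock: 16.35
eef_pos: [712.2, -102.7, 216.5]
ee_rot: [3.14, -0.007, 3.141]
wrist_force: [-0.3, -0.6, -1.0]
finger_gap: 85.3
grip_force: 0.0
```

arm_command(steps=[[-0.005, 0, 0, 0], [-0.003, 0, 0, 0], [-0.002, 0, 0, 0], [0, 0, 0, 0], [0, 0, 0, 0]])

```text
clock: 16.85
eef_pos: [725.0, -102.6, 222.9]
ee_rot: [-3.141, 0.002, 3.141]
wrist_force: [-1.3, 0.0, 0.3]
finger_gap: 85.3
grip_force: 0.0
```

arm_command(steps=[[-0.002, 0, 0, 0], [-0.001, 0, 0, 0], [-0.001, 0, 0, 0], [0, 0, 0, 0]])

```text
clock: 17.25
eef_pos: [728.3, -102.6, 221.1]
ee_rot: [3.142, -0.001, 3.141]
wrist_force: [-4.0, -0.1, 1.5]
finger_gap: 85.6
grip_force: 0.0
```

arm_command(steps=[[-0.001, 0, 0, 0], [-0.001, 0, 0, 0], [0, 0, 0, 0]])

```text
clock: 17.55
eef_pos: [728.8, -102.5, 220.4]
ee_rot: [3.141, -0.005, 3.141]
wrist_force: [-16.1, -0.9, 4.5]
finger_gap: 85.5
grip_force: 0.0
```

arm_command(steps=[[-0.001, 0, 0, 0], [-0.001, 0, 0, 0], [0, 0, 0, 0]])

```text
clock: 17.85
eef_pos: [729.3, -102.5, 219.6]
ee_rot: [3.14, -0.01, 3.141]
wrist_force: [-25.8, -2.4, 1.2]
finger_gap: 85.5
grip_force: 0.0
```

Contact was with a wider part of the finger (pad force 0), so that isn't comparable. I'll repeat with only the tips overlapping the fence's top 10 mm.

arm_command(steps=[[0.01, 0, 0, 0], [0, 0, -0.039, 0], [-0.005, 0, 0, 0], [-0.003, 0, 0, 0], [0, 0, 0, 0]])

```text
clock: 18.35
eef_pos: [730.6, -102.6, 260.2]
ee_rot: [3.142, -0.0, 3.141]
wrist_force: [-0.7, -0.8, -0.8]
finger_gap: 85.6
grip_force: 0.0
```

arm_command(steps=[[-0.002, 0, 0, 0], [-0.001, 0, 0, 0], [0, 0, 0, 0]])

```text
clock: 18.65
eef_pos: [731.7, -102.6, 259.5]
ee_rot: [3.141, -0.006, 3.141]
wrist_force: [-18.9, -0.9, 13.2]
finger_gap: 85.3
grip_force: 9.5
```

arm_command(steps=[[-0.002, 0, 0, 0], [-0.001, 0, 0, 0], [0, 0, 0, 0]])

```text
clock: 18.95
eef_pos: [732.7, -102.6, 259.5]
ee_rot: [3.141, -0.012, 3.141]
wrist_force: [-37.2, -1.8, 26.4]
finger_gap: 85.3
grip_force: 19.0
```

At equal force (19 N) the reach is 651.9 at the board edge and 731.7 at the fence, so 79.8 mm. The joint is therefore closed and the pair is physically flush, and the gap in the pictures is a camera offset. The ends are level in the last picture. I'll retreat and hand in.

arm_command(steps=[[0.02, 0, 0, 0], [0.03, 0, 0, 0], [0, 0, -0.05, 0], [0, 0, -0.05, 0], [0, 0, 0, 0]])

```text
clock: 19.45
eef_pos: [688.5, -102.9, 367.1]
ee_rot: [-3.14, 0.01, 3.141]
wrist_force: [0.8, -0.3, 0.7]
finger_gap: 85.3
grip_force: 0.0
```

```bash
python3 - <<'E'
from h import *
o=observe();print(o["eef_pos"],o["wrist_force"]);print(ticket.close_job())
E
```

```text
[ 688.47450413 -102.94723938  367.10587537] [ 0.77352855 -0.25341409  0.72125641]
the job is handed in; nothing more can be done
None
```

I handed the job in at about 19.5 s with no verdict returned: by touch the joint is closed and the pair is against the fence (79.8 mm from near edge to fence, against 80 mm), and the ends look level, but both cameras still showed a gap of about 5 mm at the fence, which I put down to a camera offset and couldn't confirm.

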